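# Make the polisher safe and take a pad hardness reading

## Robot

A 6-joint arm with a two-finger parallel gripper is mounted at the origin on the work surface. World frame = base frame: x ahead of the robot, y to its left, z up, the work surface at z = 0. Lengths are in mm, angles in rad, forces in N, time in s.
With the tool pointing down it reaches from about 350 to 875 mm from the base axis. Payload 4.2 kg.
Tool frame: the origin (TCP) lies at the very end of the fingers, on their centre line; the grasp point (between the pads) lies 19 mm behind it; z points along the fingers, y is the line along which they close (so a half turn about z gives the same grasp; the last joint's range is limited). The gripper opens to 85 mm and grips with 20 to 120 N. Pads are 22 mm wide; open, the fingers measure 114 mm over their backs; the gripper's body (76 mm by 85 mm) begins 54 mm behind the grasp point. The pads swing forward as they close: fully open they stand 13 mm farther back than shut.
Start: joints at [1.552, 0.385, 0.008, 0, -1.194, -0.259], TCP at [171.368, 601.026, 210.112] pointing down, gripper open.
Joint ranges: [-3.14, 3.14], [-1.21, 2.06], [-1.07, 1.41], [-3.16, 2.05], [-2.99, -0.16], [-3.1, 3.1]. Speed limits (rad/s): [2.79, 2.79, 3.14, 3.14, 3.14, 3.14].

## Interface

Orientations are given as a unit quaternion [x, y, z, w].
In Python, from bench import monitor, get_image, camera_info, job_done gives the robot as it stands.
- The arm moves only by the tool send_rows, never from a script. Its argument "series" is a list of rows, each a list of 3 entries, a list of its own where there are three numbers: the shift along the tool's x, y, z in mm, then the turn, a rotation vector about the tool's x, y, z in rad, then the finger opening in mm, from 0 to 85.4. A call has 1 to 8 rows; each row shifts and turns the commanded pose from where the row before left it, along the tool's axes as they then stand; what a row does not reach is not made up. A row lasts 1/10 s, in which the tool goes at most 50 mm and 8.59 degrees, less where a joint would pass 70% of its speed; a pose out of reach is approached as far as the arm can. A call with a gripper value outside its range is refused whole. The fingers move at their own pace and stop on an object; the grip force is fixed at half the most. Time passes only in rows, so rows that do not move let the fingers close. It gives the time, the measured TCP pose, the force, the opening and the grip force at its end, in the units of the state.
- monitor.read_state(): the state, without advancing time (a new reading comes with each control period).
- get_image(name): name is "scene" or "top" or "wrist"; returns the picture (400x640x3 uint8, red, green, blue); there is no depth.
- camera_info(name): a dict with "intrinsics" (3x3 intrinsics, pixels), "R" (3x3) and "t" (3): a world point X has camera coordinates R X + t. Camera axes: x right, y down, z forward; pixel columns grow to the right and rows downward; lengths in mm; the calibration is good to about 2 mm. A picture is of the moment at which its call begins: read the wrist's pose just before it. camera_info takes no time and is no camera call; for the wrist camera it gives the pose at the moment of the call.
- job_done(): hands the job in; it is judged then, once.
The state is a dict: "clock": time; "joints": joint angles; "joint_vel": joint speeds; "joint_efforts": joint torques, N m; "position": TCP position; "ee_rot": TCP orientation; "contact_force": force on the tool from outside, world axes, zero at the start; "wrist_torque": the same for the moment, N m; "gripper_width": finger opening in mm; "grasp_force": force on a finger pad.
Only numpy, scipy, OpenCV 4.12 (cv2) and the standard library are available. Lean on these libraries where they do the work, as an engineer would, in place of code of your own. Each camera call takes 0.05 s, during which the arm holds its last target. There are 200 camera calls.

## Task

The disc polisher has been stopped but its speed is still set: first turn its speed knob fully anticlockwise (seen from above), to the zero stop. Then take the hand-held hardness gauge with the display out of the rack, stand its foot inside the white ring marked on the polisher's rubber pad, upright and flat, and press gently until the sprung foot has gone about half way in. Keep holding it like that for the reading (the program finishes while the gripper is still holding the gauge on the pad), and leave the other things on the bench undisturbed.

Things in the scene. Friction and masses are not known exactly. Their poses are not given: they have to be found in the camera images.
- polisher: Bench disc polisher, white housing 240 (x) x 340 (y) x 105 mm high, fixed. Origin: centre of underside; z up, front faces -x. On its deck: the platen, 65 mm to +y, in a grey splash rim (radius 90, 14 mm high); on the -y side a control strip with the speed knob (50 mm to -x, 108 mm to -y of the origin) and, 105 mm behind it to +x, flat start and stop keys 6 mm high.
- speed_knob (a joint): Angle of the speed knob, rad: 0 = zero stop (fully anticlockwise seen from above), grows clockwise up to 5.0. It stays where it is left (friction about 0.04 N m). It starts somewhere between 0.7 and 2.3.
- speed_knob_grip (a point): Point on the speed knob's vertical axis at gripping height, 37 mm above the deck. The black knob has a bar grip 42 mm long (this point's x), 14 mm thick (its y), from 25 mm below to 7 mm above this point, on a disc 44 mm across. The frame turns with the knob; turning it anticlockwise is turning about +z.
- platen: Aluminium platen 140 mm across carrying a black rubber pad 127 mm across; origin: centre of its underside, on the deck; z up. The pad's top is 20 mm above the origin, 125 mm above the bench. The platen does not turn; where on it the ring lies differs from start to start. The pad is firm: it does not yield noticeably.
- pad_mark (a point): Centre of the white ring (30 mm across) drawn on the pad, at the height of the pad's top, 36 mm from the platen's centre.
- gauge_rack: Light wooden rack block 80 (x) x 180 (y) x 45 mm high, fixed to the bench; origin: centre of its underside. Two round wells 25 mm wide and 39 mm deep, 45 mm to either side of the origin along its y; the gauge hangs in one of them and a torque driver in the other, either way round.
- durometer: Hand-held hardness gauge, about 0.2 kg, upright in a well of the rack. Origin: on its axis under the steel sleeve (the shoulder resting on the rack's top), z up. Sleeve 32 mm across, 30 mm tall; above it a grey head 26 mm thick (x), 56 mm wide (y), flat faces, 28 to 94 mm above the origin, display on -x. Sprung foot hangs 30 mm below the origin. Draw it straight up 40 mm or more to leave the well.
- gauge_foot (a joint): How far the gauge's sprung foot is pushed in towards the sleeve, m: 0 = fully out (free), 0.010 = fully in. The spring starts at 2 N and rises to 4.3 N at half way (0.005) and 6.5 N at 0.010; beyond that the gauge is rigid.
- foot_face (a point): Centre of the flat underside of the gauge's round steel foot (18 mm across), on the gauge's axis, 30 mm below the gauge's origin when the foot is free; it moves with the foot. (A thin tip 2.5 mm long sticks out of it and simply sinks into the rubber.)
- torque_driver: Bystander: black torque driver with a round handle, top 92 mm above the rack, hanging in the other well. Origin: on its axis at the shoulder.
- test_block: Bystander: black rubber disc 50 mm across, 12 mm high. Origin: centre of underside.
- spare_pads: Bystander: stack of spare pads, 127 mm across, 24 mm high. Origin: centre of underside.
- alcohol_bottle: Bystander: white bottle 64 mm across, 130 mm high. Origin: centre of underside.
- screw_dish: Bystander: clear dish of screws, 80 mm across, 18 mm high. Origin: centre of underside.
- scope_handle: Bystander: black endoscope control handle lying down, about 200 mm long along its x, 50 mm wide, 68 mm high with two wheels on top at the +x end. Origin: under its middle.
Not all that is in view belongs to the job. Leave any red look-alike of the durometer alone.

How it is judged (in metres and radians):
On the way, in this order (a step that is already met when the one before it is completed fails the run):
1. the speed knob is turned back to its zero stop (value of joint speed_knob below 0.07 rad), for 0.2 s.
2. the hardness gauge is drawn out of its well, in the gripper (z of foot_face in the frame of gauge_rack above 0.05 m and contact force between the fingers and durometer above 1 N), for 0.2 s.
At the end, for the whole second after the job is handed in: Ends holding: knob within 0.07 rad of its zero stop; gripper holds the gauge still and upright (4 deg), foot on the pad within 6 mm of the ring's centre, 1.5 to 8.5 N, sprung foot 2 to 8 mm in; gauge touches only pad and gripper (value of joint speed_knob below 0.07 rad and horizontal distance between foot_face and pad_mark below 0.006 m and z of foot_face in the frame of pad_mark between -0.003 and 0.003 m and angle between durometer's own z axis and vertical below 0.07 rad and contact force between durometer and platen between 1.5 and 8.5 N and value of joint gauge_foot between 0.002 and 0.008 m and contact force between the fingers and durometer above 1 N and contact force between durometer and polisher below 0.1 N and contact force between durometer and gauge_rack below 0.1 N and linear speed of durometer below 0.01 m/s); the arm keeps its last pose, push and grip.
It fails at once if the gauge is put to the pad while the speed knob is not at zero (contact force between durometer and platen above 0.3 N and value of joint speed_knob above 0.12 rad).
It fails at once if the gauge is pressed hard (over 20 N) on the pad (contact force between durometer and platen above 20 N).
It fails at once if another thing on the bench is pushed or knocked over (moved over 30 mm) (distance of any of torque_driver, test_block, spare_pads, alcohol_bottle, screw_dish, scope_handle from where it was at the start of the episode above 0.03 m).
It also fails if it takes over 54 s, if anything falls off the work surface, if the arm or the gripper's body presses on something with over 40 N, if the wrist force passes 120 N, or if a joint passes its speed limit or range.

## Working session

There is one attempt and no reset: what is moved stays moved. The work goes in short steps, Python scripts to look and compute and a tool call to move; the robot and the scene stay as the last step left them, time stands still between calls to the robot, and variables do not carry over. Pictures are saved under pics/ and viewed, at most 10 in all, crops included, and the job is handed in when it is done.

Besides the shell and the picture viewer there is one more tool, called after "Request:" by a JSON object that holds its "api" and its "payload", one argument or row to a line. send_rows: Moves the arm, as the interface text tells. Its arguments: {"type":"object","properties":{"series":{"type":"array"}},"required":["series"]}

```bash
ls; mkdir -p pics
python3 - <<'E'
from bench import monitor,get_image,camera_info
import cv2,numpy as np
for n in ["scene","top"]:
    im=get_image(n); cv2.imwrite(f"pics/{n}0.png",im[:,:,::-1])
    c=camera_info(n); print(n,np.round(c["intrinsics"],1).tolist(),np.round(c["R"],4).tolist(),np.round(c["t"],1).tolist())
s=monitor.read_state(); print(s)
E
```

```text
pics
scene [[381.2, 0.0, 323.3], [0.0, 381.2, 198.5], [0.0, 0.0, 1.0]] [[-0.6252, 0.7804, -0.007], [0.4302, 0.3372, -0.8374], [-0.6512, -0.5266, -0.5465]] [356.8, -136.0, 1688.6]
top [[370.0, 0.0, 312.5], [0.0, 370.0, 200.4], [0.0, 0.0, 1.0]] [[-0.0133, -0.9999, -0.0082], [-0.9818, 0.0146, -0.1895], [0.1896, 0.0055, -0.9818]] [-24.3, 509.1, 997.4]
{'clock': 0.1, 'joints': array([ 1.55158724e+00,  3.85490871e-01,  6.77234048e-03, -4.80454714e-04,
       -1.19401531e+00, -2.58597760e-01]), 'joint_vel': array([ 0.00062816, -0.00196888,  0.00209734,  0.00153991,  0.00013482,
        0.00033851]), 'joint_efforts': array([-6.90311390e-04, -3.93323815e+01,  1.88926756e+01,  4.19789985e+00,
       -2.62242487e-03,  5.85077885e-06]), 'position': array([171.22338649, 600.49693589, 209.12136564]), 'ee_rot': array([ 9.90355660e-01, -1.38544861e-01, -1.06015186e-04,  9.88486487e-04]), 'contact_force': array([ 0.27101203, -0.12961003, -0.44702895]), 'wrist_torque': array([-0.05546684, -0.01986182,  0.03988038]), 'grasp_force': 0.0, 'gripper_width': 85.1905938137305}
```

View pics/scene0.png

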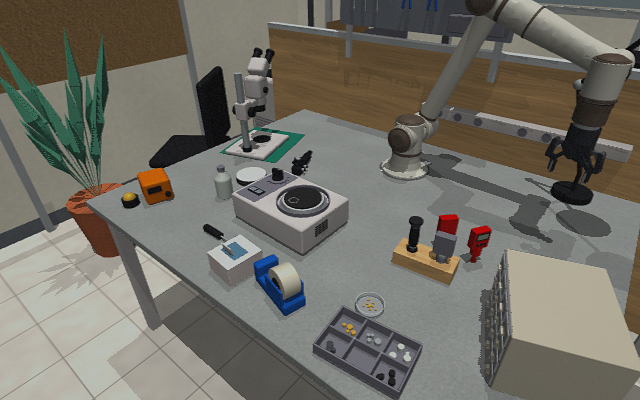

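View pics/top0.png

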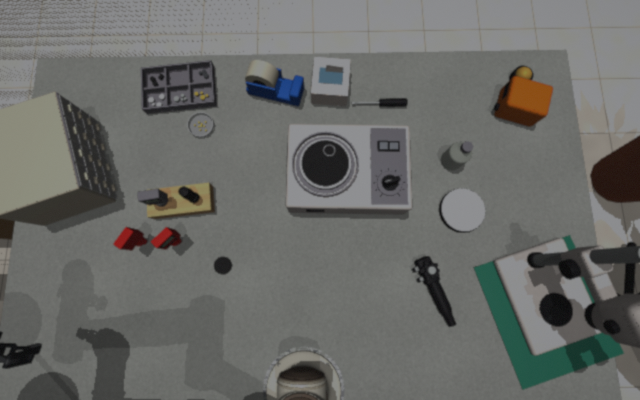

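The top view shows the polisher (deck about 288–411, 125–210), with the knob at (391,182), the white ring near (329,150) and the rack at (145–212, 183–215).

Gauge candidates in the top view:
- Grey head in the rack at (152,197): fits, because it is grey and hangs in a well.
- Red devices at (130,239) and (167,239): look-alikes, so I leave them alone.
- Black driver at (188,195): the bystander.

Next I confirm this in a crop and get coarse positions.

```bash
cat > h.py <<'E'
import numpy as np,cv2
from bench import monitor,get_image,camera_info
from scipy.spatial.transform import Rotation as Ro
def ray(c,uv):
    R=np.array(c["R"]);t=np.array(c["t"]);d=R.T@np.linalg.inv(c["intrinsics"])@[uv[0],uv[1],1];return -R.T@t,d
def onz(c,uv,z):
    o,d=ray(c,uv);return (o+d*(z-o[2])/d[2])
def proj(c,X):
    p=np.array(c["intrinsics"])@(np.array(c["R"])@X+np.array(c["t"]));return p[:2]/p[2]
def to_tool(dw):  # world shift -> tool axes
    return Ro.from_quat(monitor.read_state()["ee_rot"]).inv().apply(dw)
E
python3 - <<'E'
from h import *
c=camera_info("top");im=cv2.imread("pics/top0.png")
for n,uv,z in [("knob",(391,182),142),("ring",(329,150),125),("platen",(325,165),125),("rackA",(146,218),0),("rackC",(180,201),45),("c1",(288,125),105),("c2",(411,125),105),("c3",(411,209),105),("c4",(288,209),105),("gauge",(149,196),139),("driver",(184,192),137)]:
    print(n,onz(c,uv,z).round())
a=cv2.resize(im[110:230,280:420],None,fx=4,fy=4,interpolation=cv2.INTER_CUBIC)[:,:560]
s=cv2.imread("pics/scene0.png")[200:290,385:505]
b=cv2.resize(s,None,fx=2,fy=2);o=np.zeros((480,800,3),np.uint8);o[:,:560]=a;o[:180,560:800]=b
cv2.imwrite("pics/crop1.png",np.clip(o*1.5,0,255).astype(np.uint8))
w=get_image("wrist");cv2.imwrite("pics/w0.png",w[:,:,::-1])
c=camera_info("wrist");print(c["intrinsics"],monitor.read_state()["position"],-np.array(c["R"]).T@c["t"],c["R"])
print(Ro.from_quat(monitor.read_state()["ee_rot"]).as_matrix().round(3))
E
```

```text
knob [ 536. -236.  142.]
ring [631. -78. 125.]
platen [590. -67. 125.]
rackA [473. 460.   0.]
rackC [513. 345.  45.]
c1 [713.  33. 105.]
c2 [ 707. -308.  105.]
c3 [ 471. -293.  105.]
c4 [476.  34. 105.]
gauge [509. 392. 139.]
driver [519. 302. 137.]
[[344.90824581   0.         318.31565436]
 [  0.         344.90824581 195.9823024 ]
 [  0.           0.           1.        ]] [171.25688286 600.60678552 209.28251104] [241.09761334 580.42341873 373.73574605] [[-2.75186019e-01 -9.61390574e-01  9.05127726e-04]
 [-9.22108976e-01  2.64208292e-01  2.82681825e-01]
 [-2.72006784e-01  7.69554596e-02 -9.59213306e-01]]
[[ 0.962 -0.274 -0.   ]
 [-0.274 -0.962 -0.002]
 [ 0.     0.002 -1.   ]]
```

View pics/crop1.png

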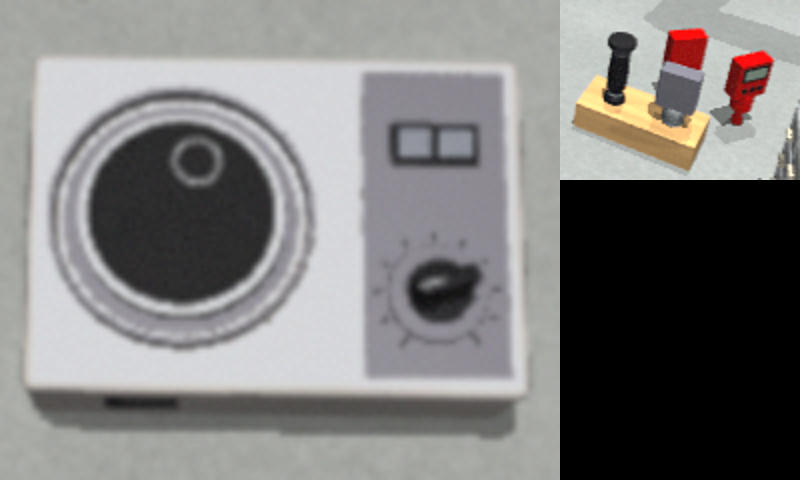

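The crop confirms it: the grey gauge stands in the rack's +y well and the red ones are separate. Moving over the knob.

Request:
{"api": "send_rows", "payload": {
  "series": [
    [[25,32,-6],[0,0,0],85],
    [[25,32,-6],[0,0,0],85],
    [[25,32,-6],[0,0,0],85],
    [[25,32,-6],[0,0,0],85],
    [[25,32,-6],[0,0,0],85],
    [[25,32,-6],[0,0,0],85],
    [[25,32,-6],[0,0,0],85],
    [[25,32,-6],[0,0,0],85]
  ]
}}

```text
clock: 0.95
position: [293.6, 298.2, 258.2]
ee_rot: [0.99, -0.138, -0.0, 0.0]
contact_force: [0.7, -0.4, 0.1]
gripper_width: 84.6
grasp_force: 0.0
```

Request:
{"api": "send_rows", "payload": {
  "series": [
    [[25,32,0],[0,0,0],85],
    [[25,32,0],[0,0,0],85],
    [[25,32,0],[0,0,0],85],
    [[25,32,0],[0,0,0],85],
    [[25,32,0],[0,0,0],85],
    [[25,32,0],[0,0,0],85],
    [[25,32,0],[0,0,0],85],
    [[25,32,0],[0,0,0],85]
  ]
}}

```text
clock: 1.75
position: [415.7, -2.7, 258.2]
ee_rot: [0.99, -0.138, 0.0, -0.0]
contact_force: [0.9, 0.5, 0.4]
gripper_width: 84.9
grasp_force: 0.0
```

Request:
{"api": "send_rows", "payload": {
  "series": [
    [[25,32,0],[0,0,0],85],
    [[25,32,0],[0,0,0],85],
    [[25,32,0],[0,0,0],85],
    [[25,32,0],[0,0,0],85],
    [[25,32,0],[0,0,0],85],
    [[20,32,0],[0,0,0],85],
    [[0,0,0],[0,0,0],85],
    [[0,0,0],[0,0,0],85]
  ]
}}

```text
clock: 2.55
position: [502.0, -226.0, 257.2]
ee_rot: [0.99, -0.139, -0.001, -0.0]
contact_force: [0.4, -0.8, 0.3]
gripper_width: 85.0
grasp_force: 0.0
```

Run:
```python
from h import *
s=monitor.read_state();print(s["joints"].round(3),Ro.from_quat(s["ee_rot"]).as_matrix().round(3))
c=camera_info("wrist");w=get_image("wrist");cv2.imwrite("pics/w1.png",w[:,:,::-1]);np.savez("w1.npz",**c)
print(proj(c,[536,-236,142]),proj(c,[631,-78,125]))
```

```text
[-0.129  0.228 -0.097 -0.    -1.248  1.42 ] [[ 0.961 -0.276 -0.002]
 [-0.276 -0.961  0.001]
 [-0.002 -0.    -1.   ]]
[318.28890829 142.09928399] [100.1002029   80.86080622]
```

View pics/w1.png

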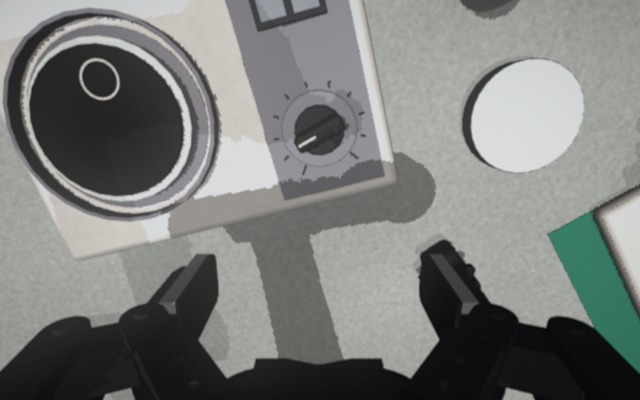

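The wrist view shows the knob at about (320,129), its white pointer line at the lower left (300–315, 147–138). The scale runs clockwise from a zero tick near (304,170), so about 0.7 rad of anticlockwise turn remains. The white ring is at (99,79).

Run:
```python
from h import *
c=dict(np.load("w1.npz"));im=cv2.imread("pics/w1.png");g=cv2.cvtColor(im,cv2.COLOR_BGR2GRAY)
x0,y0,x1,y1=260,75,380,185
m=np.zeros_like(g);m[95:165,285:355]=(g[95:165,285:355]<75)
n,l,st,ce=cv2.connectedComponentsWithStats(m,connectivity=8)
k=1+np.argmax(st[1:,4]);cn,_=cv2.findContours((l==k).astype(np.uint8),0,1)
el=cv2.minEnclosingCircle(max(cn,key=len));print("dark",st[k],ce[k],el)
print("dark ctr at z117,149",onz(c,el[0],117).round(1),onz(c,el[0],149).round(1))
w=np.zeros_like(g);w[130:156,293:322]=g[130:156,293:322]>150
ys,xs=np.nonzero(w);p=np.c_[xs,ys].astype(np.float32);print("white n",len(p),p.min(0),p.max(0))
v=cv2.fitLine(p,cv2.DIST_HUBER,0,.01,.01).ravel();A=onz(c,v[2:]-v[:2]*8,149);B=onz(c,v[2:]+v[:2]*8,149)
print("line",v,A.round(1),B.round(1),"axis deg",np.degrees(np.arctan2(*(B-A)[[1,0]])))
# ring
w=np.zeros_like(g);w[50:110,70:130]=g[50:110,70:130]>110
cn,_=cv2.findContours(w,0,1);cc=max(cn,key=cv2.contourArea);e=cv2.fitEllipse(cc);print("ring",e,onz(c,e[0],125).round(1))
o=cv2.resize(im[y0:y1,x0:x1],None,fx=5,fy=5,interpolation=cv2.INTER_CUBIC);cv2.imwrite("pics/knob.png",o)
```

```text
dark [ 295  105   52   50 1865] [319.47238606 129.15710456] ((319.5553894042969, 131.96414184570312), 27.346336364746094)
dark ctr at z117,149 [ 540.9 -238.6  117. ] [ 544.2 -239.4  149. ]
white n 107 [293. 136.] [315. 155.]
line [  0.7811643  -0.6243255 303.0975    144.92462  ] [ 535.7 -218.2  149. ] [ 540.5 -230.   149. ] axis deg -67.7413690362426
ring ((98.9947280883789, 78.68611145019531), (36.710697174072266, 44.26007080078125), 140.5832977294922) [632.8 -77.9 125. ]
```

View pics/knob.png

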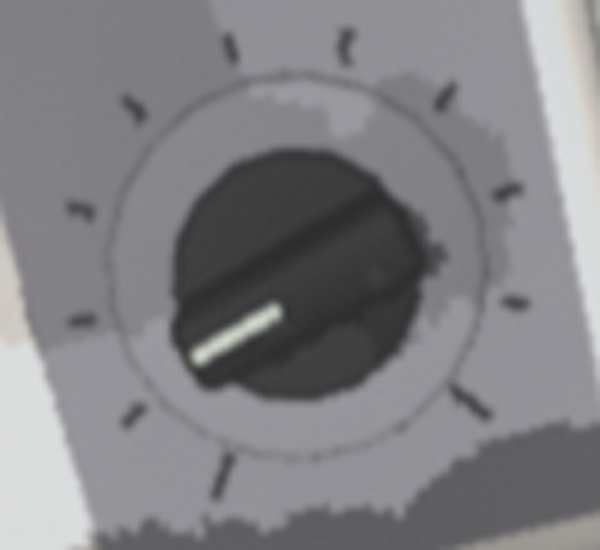

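Run:
```python
from h import *
c=dict(np.load("w1.npz"))
P=lambda u,v,z:onz(c,(260+u/5-.4,75+v/5-.4),z)
print("dial",P(298,267,105),"disc",P(300,275,117),"bartop",P(303,290,149))
A=P(195,358,149);B=P(280,310,149);print(A,B,np.degrees(np.arctan2(*(A-B)[[1,0]])))
z=P(222,475,105)-P(298,267,105);e=P(472,402,105)-P(298,267,105);print("zero tick dir",np.degrees(np.arctan2(z[1],z[0])),"end",np.degrees(np.arctan2(e[1],e[0])))
```

```text
dial [ 543.21585657 -238.89969706  105.        ] disc [ 542.89166184 -239.14964949  117.        ] bartop [ 543.60017756 -239.75203901  149.        ]
[ 538.10529769 -220.4197857   149.        ] [ 541.61631354 -235.43175191  149.        ] 103.16378538444926
zero tick dir 143.61681712196233 end -143.46005852584798
```

Request:
{"api": "send_rows", "payload": {
  "series": [
    [[21.6,0.6,0],[0,0,0],60],
    [[21.6,0.7,0],[0,0,0],60],
    [[0,0,0],[0,0,0.1415],60],
    [[0,0,0],[0,0,0.1415],60],
    [[0,0,0],[0,0,0.1415],60],
    [[0,0,10],[0,0,0.1415],60],
    [[0,0,15],[0,0,0.1415],60],
    [[0,0,15],[0,0,0.1415],60]
  ]
}}

```text
clock: 3.4
position: [543.6, -236.9, 218.4]
ee_rot: [0.844, -0.536, 0.001, -0.0]
contact_force: [-0.9, -0.2, -0.5]
gripper_width: 59.8
grasp_force: 0.0
```

Request:
{"api": "send_rows", "payload": {
  "series": [
    [[0,0,10],[0,0,0.106],60],
    [[0,0,10],[0,0,0.106],60],
    [[0,0,0],[0,0,0],60],
    [[0,0,0],[0,0,0],60]
  ]
}}

```text
clock: 3.8
position: [543.7, -237.7, 198.8]
ee_rot: [0.785, -0.619, 0.0, -0.0]
contact_force: [0.6, 0.5, -0.1]
gripper_width: 60.0
grasp_force: 0.0
```

Run:
```python
from h import *
s=monitor.read_state();M=Ro.from_quat(s["ee_rot"]).as_matrix();print(s["joints"].round(3),s["position"],np.degrees(np.arctan2(M[1,0],M[0,0])),M[2])
print(to_tool(np.array([543.2,-239.2,123])-s["position"]))
```

```text
[-0.139  0.339 -0.091  0.    -1.14   0.375] [ 543.67797878 -237.65283283  198.76150304] -76.4871180023315 [ 4.03701106e-04 -4.22621146e-04 -9.99999829e-01]
[ 1.36206603  0.8582829  75.76170312]
```

Well aligned. Descend and close on the bar.

Request:
{"api": "send_rows", "payload": {
  "series": [
    [[1.4,0.8,25],[0,0,0],60],
    [[0,0,25],[0,0,0],60],
    [[0,0,20],[0,0,0.006],60],
    [[0,0,5],[0,0,0],50],
    [[0,0,0],[0,0,0],8],
    [[0,0,0],[0,0,0],8],
    [[0,0,0],[0,0,0],8],
    [[0,0,0],[0,0,0],8]
  ]
}}

```text
clock: 4.6
position: [542.9, -240.6, 125.0]
ee_rot: [0.783, -0.623, 0.0, 0.0]
contact_force: [-4.3, -0.6, 6.0]
gripper_width: 10.9
grasp_force: 58.7
```

Request:
{"api": "send_rows", "payload": {
  "series": [
    [[0,0,0],[0,0,0],8],
    [[0,0,0],[0,0,0],8]
  ]
}}

```text
clock: 4.8
position: [542.9, -240.6, 125.1]
ee_rot: [0.782, -0.623, 0.001, 0.0]
contact_force: [-4.5, 0.8, 6.3]
gripper_width: 10.8
grasp_force: 58.7
```

Request:
{"api": "send_rows", "payload": {
  "series": [
    [[0,0,0],[0,0,-0.1],8],
    [[0,0,0],[0,0,-0.1],8],
    [[0,0,0],[0,0,-0.1],8],
    [[0,0,0],[0,0,-0.1],8],
    [[0,0,0],[0,0,-0.1],8],
    [[0,0,0],[0,0,-0.1],8],
    [[0,0,0],[0,0,0],8],
    [[0,0,0],[0,0,0],8]
  ]
}}

```text
clock: 5.6
position: [544.1, -239.9, 125.1]
ee_rot: [0.932, -0.363, 0.002, -0.0]
contact_force: [-1.9, 2.8, 4.9]
gripper_width: 11.0
grasp_force: 58.6
```

```bash
cat > yaw.py <<'E'
from h import *
s=monitor.read_state();M=Ro.from_quat(s["ee_rot"]).as_matrix();print("yaw",np.degrees(np.arctan2(M[1,0],M[0,0])),s["wrist_torque"].round(2),s["contact_force"].round(1),s["position"].round(1),s["joints"].round(2))
E
python3 yaw.py
```

```text
yaw -42.62964037588468 [0.58 0.5  0.03] [-1.9  2.8  4.9] [ 544.1 -239.9  125.1] [-0.14  0.4  -0.19 -0.   -0.97  0.97]
```

Request:
{"api": "send_rows", "payload": {
  "series": [
    [[0,0,0],[0,0,-0.05],8],
    [[0,0,0],[0,0,-0.05],8],
    [[0,0,0],[0,0,0],8],
    [[0,0,0],[0,0,0],8]
  ]
}}

```text
clock: 6.0
position: [544.3, -239.7, 125.1]
ee_rot: [0.949, -0.316, 0.002, -0.001]
contact_force: [-1.3, 2.1, 4.9]
gripper_width: 10.9
grasp_force: 58.6
```

```bash
python3 yaw.py
```

```text
yaw -36.902750850369195 [ 0.79  0.37 -0.  ] [-1.3  2.1  4.9] [ 544.3 -239.7  125.1] [-0.14  0.4  -0.19 -0.   -0.97  1.07]
```

Request:
{"api": "send_rows", "payload": {
  "series": [
    [[0,0,0],[0,0,-0.04],8],
    [[0,0,0],[0,0,-0.03],8],
    [[0,0,0],[0,0,0],8],
    [[0,0,0],[0,0,0],8]
  ]
}}

```text
clock: 6.4
position: [544.3, -239.7, 125.1]
ee_rot: [0.959, -0.284, 0.002, -0.001]
contact_force: [-0.7, 3.4, 4.6]
gripper_width: 10.9
grasp_force: 59.8
```

```bash
python3 yaw.py
```

```text
yaw -33.03620183647955 [ 0.83  0.38 -0.58] [-0.7  3.4  4.6] [ 544.3 -239.7  125.1] [-0.14  0.4  -0.19 -0.   -0.97  1.14]
```

Torque about z jumped to -0.58 N m, so the knob is at the stop. Release, rise and verify.

Request:
{"api": "send_rows", "payload": {
  "series": [
    [[0,0,0],[0,0,0],60],
    [[0,0,0],[0,0,0],60],
    [[0,0,0],[0,0,0],60],
    [[0,0,-20],[0,0,0],60],
    [[0,0,-40],[0,0,0],60],
    [[0,0,-40],[0,0,0],60],
    [[0,0,-35],[0,0,0],60],
    [[0,0,0],[0,0,0],60]
  ]
}}

```text
clock: 7.2
position: [545.9, -241.3, 264.4]
ee_rot: [0.959, -0.283, 0.006, 0.0]
contact_force: [-0.2, 0.1, 0.8]
gripper_width: 60.1
grasp_force: 0.0
```

```bash
python3 - <<'E'
from h import *
s=monitor.read_state()
c=camera_info("wrist");im=get_image("wrist")[:,:,::-1];cv2.imwrite("pics/w2.png",im);np.savez("w2.npz",**c)
u,v=proj(c,[543,-239,120]);r=proj(c,[632.8,-77.9,125]);print(u,v,r)
u,v=int(u),int(v);y=max(v-50,0);x=max(u-50,0)
cv2.imwrite("pics/k2.png",cv2.resize(im[y:y+100,x:x+100],None,fx=4,fy=4,interpolation=cv2.INTER_CUBIC));print(x,y)
E
python3 yaw.py
```

```text
318.469272945593 182.60509741218985 [118.57339538 196.61601657]
268 132
yaw -32.92141226237339 [-0.03  0.02 -0.02] [-0.  -0.1 -1.4] [ 544.5 -240.5  261.1] [-0.14  0.3   0.01  0.   -1.27  1.14]
```

View pics/k2.png

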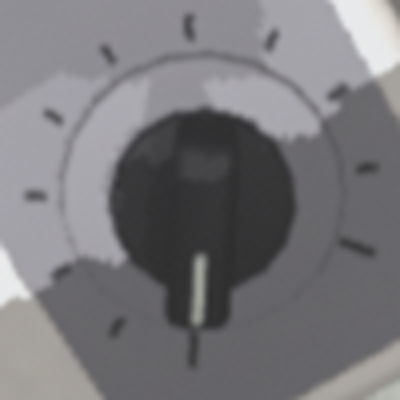

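The pointer lies on the zero tick: line (197–202, 255–325), tick (192, 335–365) in the crop. Now to the rack.

Request:
{"api": "send_rows", "payload": {
  "series": [
    [[-26.1,-35.5,0],[0,0,0],80],
    [[-26.1,-35.5,0],[0,0,0],80],
    [[-26.1,-35.5,0],[0,0,0],80],
    [[-26.1,-35.5,0],[0,0,0],80],
    [[-26.1,-35.5,0],[0,0,0],80],
    [[-26.1,-35.5,0],[0,0,0],80],
    [[-26.1,-35.5,0],[0,0,0],80],
    [[-26.1,-35.5,0],[0,0,0],80]
  ]
}}

```text
clock: 8.05
position: [521.2, 113.3, 256.6]
ee_rot: [0.959, -0.283, -0.001, 0.001]
contact_force: [0.6, 0.2, -0.3]
gripper_width: 79.8
grasp_force: 0.0
```

Request:
{"api": "send_rows", "payload": {
  "series": [
    [[-26.1,-35.5,0],[0,0,0],80],
    [[-26.1,-35.5,0],[0,0,0],80],
    [[-26.1,-35.5,0],[0,0,0],80],
    [[-26.1,-35.5,0],[0,0,0],80],
    [[-26.1,-35.5,0],[0,0,0],80],
    [[-26.1,-35.5,0],[0,0,0],80],
    [[0,0,0],[0,0,0.142],80],
    [[0,0,0],[0,0,0.142],80]
  ]
}}

```text
clock: 8.85
position: [505.6, 376.9, 255.2]
ee_rot: [0.908, -0.418, -0.001, 0.002]
contact_force: [-0.2, -0.8, -0.5]
gripper_width: 80.0
grasp_force: 0.0
```

Request:
{"api": "send_rows", "payload": {
  "series": [
    [[0,0,0],[0,0,0.142],80],
    [[0,0,0],[0,0,0.142],80],
    [[0,0,0],[0,0,0.142],80],
    [[0,0,0],[0,0,0.142],80],
    [[0,0,0],[0,0,0.142],80],
    [[0,0,0],[0,0,0],80],
    [[0,0,0],[0,0,0],80]
  ]
}}

```text
clock: 9.55
position: [506.4, 375.4, 256.9]
ee_rot: [0.709, -0.705, -0.0, 0.001]
contact_force: [-0.2, -0.3, 0.0]
gripper_width: 79.9
grasp_force: 0.0
```

```bash
python3 yaw.py
python3 - <<'E'
from h import *
c=camera_info("wrist");im=get_image("wrist")[:,:,::-1];cv2.imwrite("pics/w3.png",im);np.savez("w3.npz",**c)
print(proj(c,[509,392,139]))
c=dict(np.load("w2.npz"));g=cv2.imread("pics/w2.png",0)
w=np.zeros_like(g);w[165:230,85:150]=g[165:230,85:150]>110
cn,_=cv2.findContours(w,0,1);cc=max(cn,key=cv2.contourArea);e=cv2.fitEllipse(cc);print("ring",e,onz(c,e[0],125).round(1))
E
```

```text
yaw -89.71899660973328 [-0.05  0.01  0.02] [-0.2 -0.3  0. ] [506.4 375.4 256.9] [ 0.89  0.37  0.1  -0.   -1.3  -0.89]
[315.83715633 202.56418629]
ring ((118.68338775634766, 196.82362365722656), (31.81709861755371, 37.324893951416016), 126.98379516601562) [632.6 -77.9 125. ]
```

View pics/w3.png

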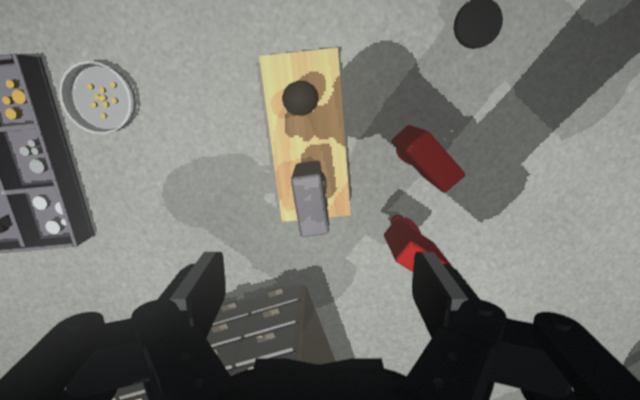

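The wrist view shows the grey gauge head's top at about (313,205) in the rack and the driver at (300,98). The red look-alikes are at (430,158) and (410,243), clear of the grasp.

Run:
```python
from h import *
c=dict(np.load("w3.npz"));im=cv2.imread("pics/w3.png");h=cv2.cvtColor(im,cv2.COLOR_BGR2HSV)
print(im[205,313],im[170,308],im[205,290],im[230,315],im[245,315],im[185,312])
b=im.astype(int);m=((b[:,:,0]-b[:,:,2]>4)&(b[:,:,0]>70)).astype(np.uint8)
k=np.zeros_like(m);k[150:250,285:340]=m[150:250,285:340]
k=cv2.morphologyEx(k,cv2.MORPH_OPEN,np.ones((3,3),np.uint8))
cn,_=cv2.findContours(k,0,1);cc=max(cn,key=cv2.contourArea);r=cv2.minAreaRect(cc);P=cv2.boxPoints(r);print(cv2.contourArea(cc),r)
W=np.array([onz(c,p,139) for p in P]);print(W.round(1),W.mean(0).round(1))
for i in range(4):
    d=W[(i+1)%4]-W[i];print(np.hypot(*d[:2]).round(1),np.degrees(np.arctan2(d[1],d[0])).round(1))
e=[onz(c,p,45) for p in [(262,55),(283,222),(340,48),(350,215)]]
print(np.round(e,1),[np.degrees(np.arctan2(*(e[i+1]-e[i])[[1,0]])) for i in (0,2)],np.mean(e,0))
```

```text
[134 130 133] [61 67 70] [135 185 215] [149 143 146] [150 156 154] [157 154 156]Traceback (most recent call last):
  File "<stdin>", line 7, in <module>
ValueError: max() iterable argument is empty
```

Run:
```python
from h import *
c=dict(np.load("w3.npz"));im=cv2.imread("pics/w3.png")
b=im.astype(int);m=((np.minimum(b[:,:,0],b[:,:,2])-b[:,:,1]>=1)&(b[:,:,0]>100)).astype(np.uint8)
k=np.zeros_like(m);k[160:250,285:340]=m[160:250,285:340]
k=cv2.morphologyEx(k,cv2.MORPH_CLOSE,np.ones((3,3),np.uint8));k=cv2.morphologyEx(k,cv2.MORPH_OPEN,np.ones((3,3),np.uint8))
cn,_=cv2.findContours(k,0,1);cc=max(cn,key=cv2.contourArea);r=cv2.minAreaRect(cc);P=cv2.boxPoints(r);print(cv2.contourArea(cc),r)
W=np.array([onz(c,p,139) for p in P]);print(P.round(0).tolist(),W.round(1).tolist(),W.mean(0).round(1))
for i in range(4):
    d=W[(i+1)%4]-W[i];print(np.hypot(*d[:2]).round(1),np.degrees(np.arctan2(d[1],d[0])).round(1))
e=[onz(c,p,45) for p in [(262,55),(283,222),(340,48),(350,215)]]
print(np.round(e,1).tolist(),[np.degrees(np.arctan2(*(e[i+1]-e[i])[[1,0]])) for i in (0,2)],np.mean(e,0))
o=im.copy();cv2.drawContours(o,[P.astype(int)],0,(0,255,0),1);cv2.imwrite("pics/g3.png",cv2.resize(o[40:250,250:400],None,fx=2.8,fy=2.8,interpolation=cv2.INTER_CUBIC))
```

```text
1549.0 ((309.6875, 205.23233032226562), (59.98337936401367, 28.283096313476562), 81.34745788574219)
[[291.0, 178.0], [319.0, 173.0], [328.0, 233.0], [300.0, 237.0]] [[529.8, 370.2, 139.0], [506.3, 366.4, 139.0], [498.1, 419.9, 139.0], [522.8, 424.0, 139.0]] [514.2 395.1 139. ]
23.8 -170.9
54.0 98.7
25.0 9.5
54.3 -82.6
[[564.5, 264.8, 45.0], [547.7, 445.5, 45.0], [485.5, 257.9, 45.0], [470.0, 436.6, 45.0]] [np.float64(95.31629624814904), np.float64(94.94704941979856)] [516.93706889 351.21505801  45.        ]
```

View pics/g3.png

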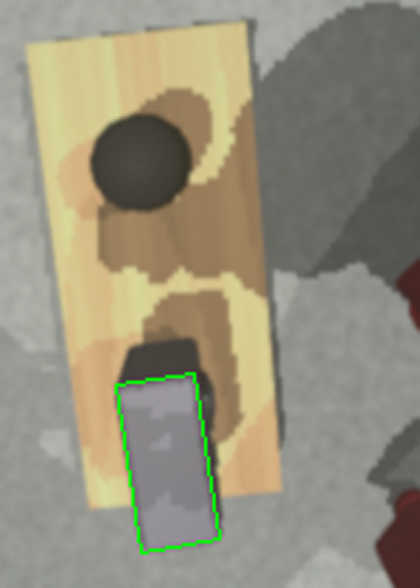

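Head centre is (514,395), with its long axis at 98° and the rack agreeing. Align, descend and grip.

Request:
{"api": "send_rows", "payload": {
  "series": [
    [[0,0,0],[0,0,-0.134],80],
    [[-18.6,-10.3,0],[0,0,0],80],
    [[0,0,25],[0,0,0],80],
    [[0,0,30],[0,0,0],80],
    [[0,0,30],[0,0,0],80],
    [[0,0,15],[0,0,0],80],
    [[0,0,0],[0,0,0],80],
    [[0,0,0],[0,0,0],80]
  ]
}}

```text
clock: 10.4
position: [514.7, 395.7, 158.5]
ee_rot: [0.754, -0.657, 0.0, -0.0]
contact_force: [0.9, 0.4, 0.3]
gripper_width: 79.7
grasp_force: 0.0
```

```bash
python3 yaw.py; python3 -c "
from h import *
s=monitor.read_state();print(to_tool(np.array([514,395.3,90])-s['position']))"
```

```text
yaw -82.13413928993778 [-0.02 -0.02  0.02] [0.9 0.4 0.3] [514.7 395.7 158.5] [ 0.9   0.46 -0.    0.   -1.11 -0.77]
[ 0.27401456  0.79846003 68.45523223]
```

Request:
{"api": "send_rows", "payload": {
  "series": [
    [[0.3,0.8,25],[0,0,0],80],
    [[0,0,28],[0,0,0],80],
    [[0,0,15],[0,0,0],80],
    [[0,0,0],[0,0,0],60],
    [[0,0,0],[0,0,0],45],
    [[0,0,0],[0,0,0],35],
    [[0,0,0],[0,0,0],20],
    [[0,0,0],[0,0,0],20]
  ]
}}

```text
clock: 11.2
position: [514.4, 396.0, 92.2]
ee_rot: [0.754, -0.657, 0.0, -0.002]
contact_force: [-1.7, 0.3, 5.0]
gripper_width: 24.8
grasp_force: 59.4
```

Request:
{"api": "send_rows", "payload": {
  "series": [
    [[0,0,0],[0,0,0],15],
    [[0,0,0],[0,0,0],15],
    [[0,0,0],[0,0,0],15]
  ]
}}

```text
clock: 11.5
position: [514.4, 396.0, 92.2]
ee_rot: [0.754, -0.657, 0.0, -0.002]
contact_force: [-0.7, -0.0, 5.9]
gripper_width: 24.9
grasp_force: 59.6
```

```bash
python3 yaw.py
```

```text
yaw -82.16616949275672 [-0.01  0.37 -0.01] [-0.7 -0.   5.9] [514.4 396.   92.2] [ 0.91  0.52 -0.08  0.   -0.96 -0.77]
```

Gripped (24.9 mm, 59 N). Lift straight up.

Request:
{"api": "send_rows", "payload": {
  "series": [
    [[0,0,-8],[0,0,0],15],
    [[0,0,-16],[0,0,0],15],
    [[0,0,-22],[0,0,0],15],
    [[0,0,-26],[0,0,0],15],
    [[0,0,-28],[0,0,0],15],
    [[0,0,-28],[0,0,0],15],
    [[0,0,-22],[0,0,0],15],
    [[0,0,-15],[0,0,0],15]
  ]
}}

```text
clock: 12.3
position: [513.6, 395.1, 256.7]
ee_rot: [0.753, -0.657, -0.0, -0.001]
contact_force: [0.3, -0.6, -2.4]
gripper_width: 24.7
grasp_force: 59.0
```

Request:
{"api": "send_rows", "payload": {
  "series": [
    [[0,0,0],[0,0,0],15],
    [[0,0,0],[0,0,0],15]
  ]
}}

```text
clock: 12.5
position: [513.0, 394.8, 254.1]
ee_rot: [0.753, -0.658, -0.0, 0.001]
contact_force: [-0.0, 0.3, -3.6]
gripper_width: 25.1
grasp_force: 59.2
```

```bash
python3 yaw.py
python3 - <<'E'
from h import *
s=monitor.read_state();print(s["ee_rot"],to_tool(np.array([632.6,-77.9,245])-s["position"]))
c=camera_info("wrist");im=get_image("wrist")[:,:,::-1];np.savez("w4.npz",**c)
sc=get_image("scene")[:,:,::-1];u,v=proj(camera_info("scene"),s["position"]-[0,0,30]);print(u,v);u,v=int(u),int(v)
a=cv2.resize(im,(480,300));b=cv2.resize(sc[max(v-50,0):v+50,u-50:u+50],(300,300),interpolation=cv2.INTER_CUBIC)
cv2.imwrite("pics/w4.png",np.hstack([a,b]));cv2.imwrite("pics/w4f.png",im)
E
```

```text
yaw -82.22699464179053 [ 0.02 -0.    0.01] [-0.   0.3 -3.6] [513.  394.8 254.1] [ 0.9   0.4   0.14 -0.   -1.31 -0.77]
[ 7.53408057e-01 -6.57552580e-01 -4.72447595e-04  8.25261721e-04] [484.51228823 -54.61945853   9.14848106]
450.7801940936021 209.7367394852178
```

View pics/w4.png

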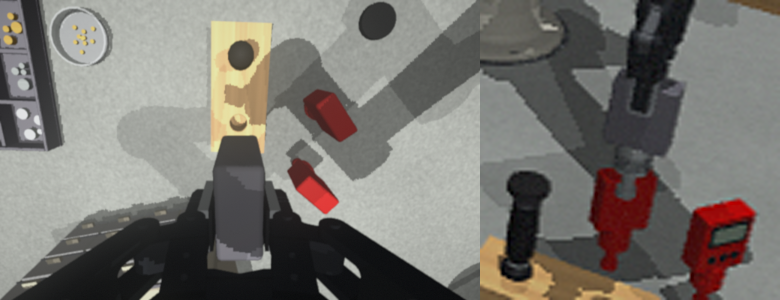

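The gauge is held upright and clear of the rack (left panel; right panel shows the foot free). Carry it to the ring with a ramped move.

Request:
{"api": "send_rows", "payload": {
  "series": [
    [[10,-1.1,0],[0,0,0],15],
    [[20,-2.3,0],[0,0,0],15],
    [[30,-3.4,0],[0,0,0],15],
    [[35,-3.9,0],[0,0,0],15],
    [[40,-4.5,0],[0,0,0],15],
    [[40,-4.5,0],[0,0,0],15],
    [[40,-4.5,0],[0,0,0],15],
    [[40,-4.5,0],[0,0,0],15]
  ]
}}

```text
clock: 13.4
position: [576.4, 143.1, 255.1]
ee_rot: [0.753, -0.658, 0.0, 0.0]
contact_force: [0.6, -0.4, -2.0]
gripper_width: 25.0
grasp_force: 59.1
```

Request:
{"api": "send_rows", "payload": {
  "series": [
    [[40,-4.5,0],[0,0,0],15],
    [[40,-4.5,0],[0,0,0],15],
    [[40,-4.5,0],[0,0,0],15],
    [[40,-4.5,0],[0,0,0],15],
    [[30,-3.4,0],[0,0,0],15],
    [[25,-2.8,0],[0,0,0],15],
    [[10,-1.1,0],[0,0,0],15],
    [[4.5,-1,0],[0,0,0],15]
  ]
}}

```text
clock: 14.2
position: [633.1, -79.5, 254.7]
ee_rot: [0.753, -0.658, -0.0, 0.0]
contact_force: [0.6, -0.3, -2.4]
gripper_width: 24.7
grasp_force: 59.1
```

Request:
{"api": "send_rows", "payload": {
  "series": [
    [[0,0,0],[0,0,0],15],
    [[0,0,0],[0,0,0],15],
    [[0,0,0],[0,0,0],15]
  ]
}}

```text
clock: 14.5
position: [633.6, -76.5, 255.3]
ee_rot: [0.754, -0.657, -0.0, -0.0]
contact_force: [0.2, 0.4, -2.4]
gripper_width: 25.4
grasp_force: 59.1
```

```bash
python3 yaw.py
python3 - <<'E'
from h import *
s=monitor.read_state();print(s["ee_rot"],to_tool(np.array([632.6,-77.9,206])-s["position"]))
c=camera_info("wrist");im=get_image("wrist")[:,:,::-1]; T=s["position"]
for n in("top","scene"): cv2.imwrite(f"pics/{n}5.png",get_image(n)[:,:,::-1]);print(n,proj(camera_info(n),T-[0,0,77]),proj(camera_info(n),[632.6,-77.9,125]))
cv2.imwrite("pics/w5.png",im);print(proj(c,[632.6,-77.9,125]))
# gauge head top in w4 (front edge) for offset
E
```

```text
yaw -82.12744660048931 [ 0.01 -0.06 -0.02] [ 0.2  0.4 -2.4] [633.6 -76.5 255.3] [ 0.13  0.38  0.12 -0.   -1.31  0.  ]
[ 7.53979447e-01 -6.56897998e-01 -1.36842494e-05 -1.17623173e-04] [ 1.28096578  1.22459294 49.27482055]
top [329.06791585 142.32535424] [328.89636528 149.49623124]
scene [291.92564511 186.48469492] [292.66276813 200.10647526]
[320.51882295 178.79543039]
```

Request:
{"api": "send_rows", "payload": {
  "series": [
    [[0.8,1.2,12],[0,0,0],15],
    [[0,0,16],[0,0,0],15],
    [[0,0,12],[0,0,0],15],
    [[0,0,6],[0,0,0],15],
    [[0,0,0],[0,0,0],15],
    [[0,0,0],[0,0,0],15],
    [[0,0,0],[0,0,0],15]
  ]
}}

```text
clock: 15.35
position: [633.2, -78.4, 210.0]
ee_rot: [0.754, -0.657, 0.001, -0.001]
contact_force: [0.1, 0.0, -2.9]
gripper_width: 24.9
grasp_force: 59.1
```

```bash
python3 yaw.py
python3 - <<'E'
from h import *
s=monitor.read_state();T=s["position"]
w=get_image("wrist")[:,:,::-1];cv2.imwrite("pics/w6.png",w)
c=camera_info("scene");im=get_image("scene")[:,:,::-1];u,v=map(int,proj(c,[632.6,-77.9,150]));print(u,v,proj(c,[632.6,-77.9,125]),proj(c,[632.6,-77.9,130]))
b=cv2.resize(im[v-45:v+35,u-45:u+35],(480,480),interpolation=cv2.INTER_CUBIC)
a=cv2.resize(w[80:330,220:420],(320,400));o=np.zeros((480,800,3),np.uint8);o[:,:480]=b;o[:400,480:]=a;cv2.imwrite("pics/s6.png",o)
E
```

```text
yaw -82.2033526794786 [-0.02  0.02 -0.01] [ 0.1  0.  -2.9] [633.2 -78.4 210. ] [ 0.13  0.41  0.04  0.   -1.2   0.01]
292 193 [292.66276813 200.10647526] [292.58495087 198.82985271]
```

View pics/s6.png

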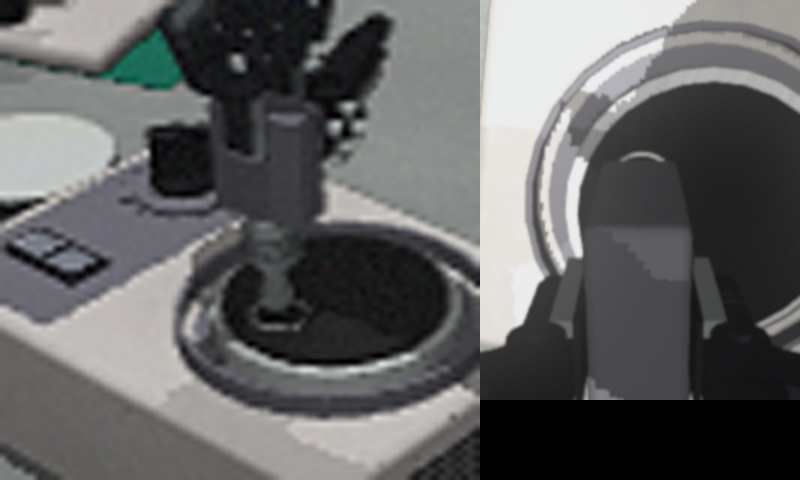

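The foot is just above the ring and centred: ring at (282,312) in the left panel, foot at (278,300). Lower it gently.

Request:
{"api": "send_rows", "payload": {
  "series": [
    [[0,0,4],[0,0,0],15],
    [[0,0,3],[0,0,0],15],
    [[0,0,1],[0,0,0],15],
    [[0,0,1],[0,0,0],15],
    [[0,0,1],[0,0,0],15],
    [[0,0,0],[0,0,0],15],
    [[0,0,0],[0,0,0],15]
  ]
}}

```text
clock: 16.15
position: [632.7, -78.4, 199.5]
ee_rot: [0.754, -0.657, 0.0, -0.0]
contact_force: [-1.5, 0.8, 1.4]
gripper_width: 25.0
grasp_force: 59.5
```

```bash
python3 yaw.py
```

```text
yaw -82.20192593797756 [ 0.09  0.33 -0.02] [-1.5  0.8  1.4] [632.7 -78.4 199.5] [ 0.13  0.41  0.02  0.   -1.18  0.01]
```

Request:
{"api": "send_rows", "payload": {
  "series": [
    [[0,0,0.7],[0,0,0],15],
    [[0,0,0.7],[0,0,0],15],
    [[0,0,0],[0,0,0],15],
    [[0,0,0],[0,0,0],15],
    [[0,0,0],[0,0,0],15],
    [[0,0,0],[0,0,0],15],
    [[0,0,0],[0,0,0],15]
  ]
}}

```text
clock: 16.85
position: [632.7, -78.4, 197.8]
ee_rot: [0.754, -0.657, 0.0, -0.0]
contact_force: [-1.0, 1.2, 0.9]
gripper_width: 25.2
grasp_force: 59.5
```

```bash
python3 yaw.py
python3 - <<'E'
from h import *
for _ in range(4):
    w=get_image("wrist");s=monitor.read_state();print(s["position"].round(1),s["contact_force"].round(1),s["ee_rot"].round(3))
E
```

```text
yaw -82.20554816824796 [0.11 0.41 0.  ] [-1.   1.2  0.9] [632.7 -78.4 197.8] [ 0.13  0.41  0.02  0.   -1.18  0.01]
[632.7 -78.4 197.8] [-1.2  0.7  2. ] [ 0.754 -0.657  0.    -0.   ]
[632.7 -78.4 197.7] [-1.4 -0.4  2.1] [ 0.754 -0.657  0.    -0.   ]
[632.7 -78.4 197.8] [-0.2 -0.3  2.1] [ 0.754 -0.657  0.    -0.   ]
[632.7 -78.4 197.8] [-1.9 -0.   2.2] [ 0.754 -0.657  0.    -0.   ]
```

```bash
python3 -c "
from bench import job_done
print(job_done())"
```

```text
the job is handed in; nothing more can be done
None
```

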